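Hold down the counter stack of a mahjong dispenser with the loading stick

TASK

First twist the captive white cap of the counter dispenser clockwise to its stop, so that the well is uncovered. Then take the loading stick out of its stand and, holding it upright with its rod end on the ringed dot of the white counter in the well, gently press the sprung stack about 1 cm down, so that I can clip the push slide back in. Finish while still holding the stick there, lightly pressing; do not let go, never press hard, and leave the dish, the dice and the bottle opener where they are.

Things in the scene. Friction and masses are not known exactly. Their poses are not given: they have to be found in the camera images.
- dispenser: grey plastic counter dispenser, fixed to the table, a block 140 (its x) x 64 (its y) x 55 mm high, turned about the vertical by up to half a radian. Origin: centre of its underside; z up. A round well, 36 mm across and open at the top, lies at its x = -35 mm; the cap's upright pivot lies at its x = +35 mm
- cap_grip (a point): point on the cap's upright pivot, in its grip bar, 81 mm above the table, at the height to grip. The bar is 38 mm long, 12 mm thick, centred on the pivot, rising from 62 to 92 mm above the table on a hub 42 mm across. The point turns with the cap: x along the bar (the cover lies toward its -x), y across the bar's thickness, z up
- cap_cover (a point): centre of the top of the cap's round cover, 44 mm across, carried on a flat arm 70 mm from the pivot; hub, arm and cover are white plastic and lie 56 to 62 mm above the table. Axes as cap_grip
- cap (a joint): turn of the cap in rad, growing clockwise seen from above: 0 = cover over the well, 1.35 = stop, fully open; starts between 0 and 0.2. Light friction (0.05 N m), stays where left
- stack_spot (a point): the marked spot: centre of a ringed dot (ring 12 mm across) on the top face of the white counters (33 mm across) in the well; 49 mm above the table (6 mm below the well's rim) when not pressed. It sinks with the counters; z up
- stack (a joint): how far the sprung counter stack is pressed down, m: 0 = up, 0.022 = bottomed out. The spring pushes back with about 2 N at first touch, 5 N at 0.010, 8 N at 0.022
- well_mouth (a point): centre of the well's mouth at the level of the dispenser's top face, 55 mm above the table; axes as the dispenser
- stand: fixed pale wooden block 56 x 56 x 60 mm high with a round upright hole, 16 mm across, in the middle of its top; origin: centre of its underside
- stick_center (a point): centre of the loading stick's dark wooden handle: 34 mm (its x) x 22 mm (its y, grip across this) x 55 mm high. The handle's middle is 82.5 mm above the rod's end. z runs up along the stick. At the start the handle sits on the stand's top with the rod in the hole
- stick_tip (a point): centre of the flat lower end of the stick's round pale rod (12 mm across, 55 mm long below the handle), 82.5 mm below point stick_center along the stick; z runs up along the stick
- stick: the whole loading stick, 110 mm long, 40 to 90 g, loose; origin at the rod's lower end, z up along it
- dish: black ceramic dish, 110 mm across, 28 mm high, loose; leave alone; origin at the centre of its underside
- die0: bone-white die, 16 mm, in the dish; leave alone; origin under its centre
- die1: bone-white die, 16 mm, in the dish; leave alone; origin under its centre
- opener: flat steel bottle opener, about 110 x 38 x 5 mm, loose; leave alone; origin at its underside near the middle
Things that resemble listed ones, but are neither listed nor needed, are in the scene too. Of the things shaped like the stick, the dark wooden one is meant. Several things have the shape of the dispenser; the one meant has the colours described above.

How it is judged:
By the outcome, as a careful person would: the job done as asked, in the order asked, and still so for the second after the job is handed in, while the arm keeps its last pose, push and grip.
It also fails if it takes over 54 s, if anything falls off the work surface, if the arm or the gripper's body presses on something with over 40 N, if the wrist force passes 120 N, or if a joint passes its speed limit or range.

ROBOT

A 6-joint arm with a two-finger parallel gripper is mounted at the origin on the work surface. World frame = base frame: x ahead of the robot, y to its left, z up, the work surface at z = 0. Lengths are in m, angles in degrees, forces in N, time in s.
With the tool pointing down it reaches from about 0.3 to 0.875 m from the base axis. Payload 4.2 kg.
Tool frame: the origin (TCP) lies midway between the tips of the shut fingers; the grasp point (between the pads) lies 19 mm behind it; z points along the fingers, y is the line along which they close (so a half turn about z gives the same grasp; the last joint's range is limited). The gripper opens to 85 mm and grips with 20 to 120 N. Pads are 22 mm wide; open, the fingers measure 114 mm over their backs; the gripper's body (76 mm by 85 mm) begins 54 mm behind the grasp point. The pads swing forward as they close: fully open they stand 13 mm farther back than shut.
Start: joints at [74.714, 18.312, 89.639, -0, 72.044, -1.146], TCP at [0.14, 0.558, 0.206] pointing down, gripper open.
Joint ranges: [-177.97, 177.97], [-48.28, 115.42], [12.27, 149.76], [-77.06, 257.06], [2.81, 150.46], [-146.56, 146.56]. Speed limits (degrees/s): [147.25, 147.25, 180, 180, 180, 180].

INTERFACE

Orientations are given as a 3x3 rotation matrix whose columns are the frame's x, y, z axes.
In Python, from plant import bot, eyes, workorder, spotter gives the robot as it stands.
- The arm moves only by the tool step_arm, never from a script. Its argument "steps" is a list of rows, each a list of 7 numbers: the opening, from 0 (shut) to 1 (fully open), then the shift along the tool's x, y, z in m, then the turn, a rotation vector about the tool's x, y, z in degrees. A call has 1 to 12 rows; each row is the pose to reach, as a shift and turn from the pose commanded when the call began, along the tool's axes at that moment; what a row does not reach only later rows make up. A row lasts 1/10 s, in which the tool goes at most 50 mm and 8.59 degrees, less where a joint would pass 70% of its speed; a pose out of reach is approached as far as the arm can. A call with a gripper value outside its range is refused whole. The fingers move at their own pace and stop on an object; "squeeze" is the grip in N (left out, the last holds). Time passes only in rows, so rows that repeat a pose let the fingers close. It gives the time, the measured TCP pose, the force, the opening and the grip force at its end, in the units of the state.
- bot.get_obs(): the state, without advancing time (a new reading comes with each control period).
- eyes.snapshot(name): name is "scene" or "top"; returns the picture (400x640x3 uint8, red, green, blue); there is no depth.
- eyes.camera_params(name): a dict with "camera_matrix" (3x3 intrinsics, pixels), "k1" (the pictures are not rectified: a ray, as slopes to the right and down, at radius r is drawn at 1 + k1 r^2 times it, then the intrinsics apply), "extrinsics" (4x4, takes a point from camera to world coordinates). Camera axes: x right, y up, looking along -z (the intrinsics and any distortion apply to the point x, -y, -z); pixel columns grow to the right and rows downward; lengths in m; the calibration is good to about 2 mm. A picture is of the moment at which its call begins. camera_params takes no time and is no camera call.
- workorder.sign_off(): hands the job in; it is judged then, once.
Trained networks look in the newest picture that a camera, given by its name, has taken for a name from the list of things; names that differ only in an ending like _2 or _b are one class to them, and where a whole thing is asked for, a point or a joint stands for the part that bears it (a point fixed in the world has none). Each returns a list of dicts, best first, with "score" (0 to 1); they miss things now and then, are a little off and sometimes report something else, mostly with a low value. They report only what shows in the picture. A call takes as long as a camera call. They do not tell look-alikes from the thing itself.
- spotter.search_frame(camera, label): "pixel" ([row, column] in pixels, amid what is visible of it).
- spotter.pinpoint(camera, label): "pixel" ([row, column] in pixels: a listed point, or the origin of a listed thing).
The state is a dict: "t": time; "qpos": joint angles; "dq": joint speeds; "effort": joint torques, N m; "eef_pos": TCP position; "tool_rot": TCP orientation; "wrist_force": force on the tool from outside, world axes, zero at the start; "moment": the same for the moment, N m; "finger_gap": opening from 0.0 (shut) to 1.0 (fully open); "grip_force": force on a finger pad.
Only numpy, scipy, OpenCV 4.12 (cv2) and the standard library are available. Lean on these libraries where they do the work, as an engineer would, in place of code of your own. Each camera call takes 0.05 s, during which the arm holds its last target. There are 200 camera calls.

## Working session

There is one attempt and no reset: what is moved stays moved. The work goes in short steps, Python scripts to look and compute and a tool call to move; the robot and the scene stay as the last step left them, time stands still between calls to the robot, and variables do not carry over. Pictures are saved under pics/ and viewed, at most 10 in all, crops included, and the job is handed in when it is done.

Besides the shell and the picture viewer there is one more tool, called after "Request:" by a JSON object that holds its "name" and its "arguments". step_arm: Moves the arm, as the interface text tells. Its arguments: {"type":"object","properties":{"steps":{"type":"array"},"squeeze":{"type":"number"}},"required":["steps"]}

```bash
mkdir -p pics; cat > h.py <<'E'
import numpy as np, cv2
from plant import bot, eyes, workorder, spotter
def ray(cam,px):
    p=eyes.camera_params(cam);K=np.array(p["camera_matrix"]);E=np.array(p["extrinsics"])
    d=np.array([(px[1]-K[0,2])/K[0,0],(px[0]-K[1,2])/K[1,1]]);u=d.copy()
    for _ in range(20): u=d/(1+p["k1"]*(u@u))
    return E[:3,3],E[:3,:3]@np.array([u[0],-u[1],-1])
def at(cam,px,z):
    o,d=ray(cam,px); return o+d*(z-o[2])/d[2]
def proj(cam,P):
    p=eyes.camera_params(cam);K=np.array(p["camera_matrix"]);E=np.array(p["extrinsics"])
    c=E[:3,:3].T@(np.array(P)-E[:3,3]);u=np.array([c[0],-c[1]])/-c[2];u=u*(1+p["k1"]*(u@u))
    return np.array([K[1,1]*u[1]+K[1,2],K[0,0]*u[0]+K[0,2]])
def tri(a,b):
    (o1,d1),(o2,d2)=ray("top",a),ray("scene",b)
    s=np.linalg.lstsq(np.c_[d1,-d2],o2-o1,rcond=None)[0]
    p,q=o1+d1*s[0],o2+d2*s[1]; return (p+q)/2,np.linalg.norm(p-q)
def snap(cam,name=None):
    im=eyes.snapshot(cam)
    if name: cv2.imwrite(f"pics/{name}.png",im[:,:,::-1])
    return im
E
python3 - <<'E'
from h import *
np.set_printoptions(precision=3,suppress=True)
Z=dict(cap_grip=.081,cap_cover=.062,well_mouth=.055,dispenser=0,stick_center=.0875,stand=0,dish=0,opener=0)
for c in("top","scene"):
    snap(c,c+"0")
    print(c,np.array(eyes.camera_params(c)["extrinsics"])[:3,3])
    for n,z in Z.items():
        for r in spotter.pinpoint(c,n)[:4]: print(n,round(r["score"],2),np.round(r["pixel"],1),at(c,r["pixel"],z)[:2])
print(bot.get_obs())
E
```

```text
top [ 0.462 -0.075  0.983]
cap_grip 0.67 [203.4 427.6] [ 0.571 -0.322]
cap_grip 0.61 [196.9 355.6] [ 0.587 -0.166]
cap_cover 0.91 [230.5 347.7] [ 0.515 -0.15 ]
cap_cover 0.89 [233.5 424.8] [ 0.508 -0.318]
well_mouth 0.82 [230.8 432.1] [ 0.514 -0.336]
well_mouth 0.69 [227.7 353.9] [ 0.522 -0.164]
dispenser 0.92 [212.9 352.1] [ 0.56  -0.166]
dispenser 0.91 [221.6 419.9] [ 0.538 -0.324]
dispenser 0.21 [203.5 220.4] [0.585 0.144]
stick_center 0.56 [162.2 229.9] [0.664 0.105]
stick_center 0.51 [203.  221.9] [0.575 0.121]
stand 0.76 [204.2 228.7] [0.583 0.124]
stand 0.16 [225.9 350.5] [ 0.53  -0.161]
dish 0.56 [214.8 350.5] [ 0.556 -0.162]
opener 0.79 [126.6 306.7] [ 0.77 -0.06]
scene [1.026 0.302 0.443]
cap_grip 0.65 [153.2 229.4] [ 0.582 -0.312]
cap_grip 0.58 [178.7 274.7] [ 0.593 -0.171]
cap_grip 0.17 [206.9 296.8] [ 0.633 -0.078]
cap_cover 0.86 [149.4 254.2] [ 0.512 -0.319]
cap_cover 0.68 [173.7 308.9] [ 0.514 -0.16 ]
well_mouth 0.75 [178.5 310.8] [ 0.516 -0.153]
well_mouth 0.59 [150.5 255.1] [ 0.504 -0.325]
dispenser 0.94 [181.2 244.6] [ 0.547 -0.317]
dispenser 0.8 [208.3 294.4] [ 0.552 -0.164]
stick_center 0.92 [267.2 390.5] [0.662 0.115]
stick_center 0.89 [238.4 428. ] [0.576 0.122]
stand 0.87 [286.6 419.8] [0.581 0.125]
stand 0.49 [295.6 248.7] [ 0.764 -0.054]
dish 0.62 [211.4 404.2] [0.42  0.002]
opener 0.85 [296.1 247.9] [ 0.766 -0.054]
{'t': 0.9, 'qpos': array([74.715, 18.312, 89.64 , -0.001, 72.044, -1.146]), 'dq': array([ 0.063,  0.002,  0.07 , -0.079, -0.015,  0.074]), 'effort': array([ -0.   , -41.539, -23.443,  -0.   ,   0.   ,  -0.   ]), 'eef_pos': array([0.14 , 0.558, 0.206]), 'tool_rot': array([[-0.97 ,  0.244,  0.   ],
       [ 0.244,  0.97 ,  0.   ],
       [-0.   ,  0.   , -1.   ]]), 'wrist_force': array([ 0.012, -0.141,  0.412]), 'moment': array([-0.03 ,  0.004, -0.01 ]), 'grip_force': 0.0, 'finger_gap': 0.9989216320294899}
```

View pics/top0.png

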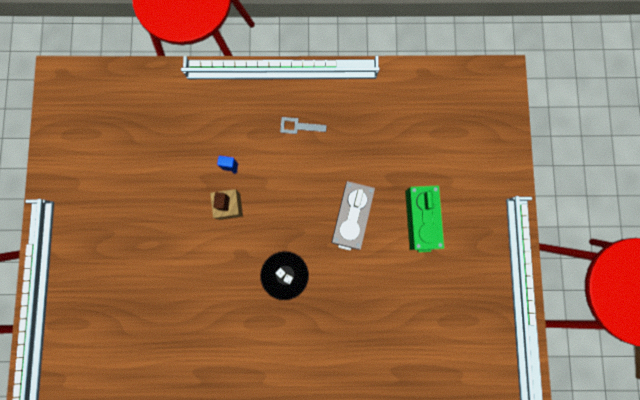

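View pics/scene0.png

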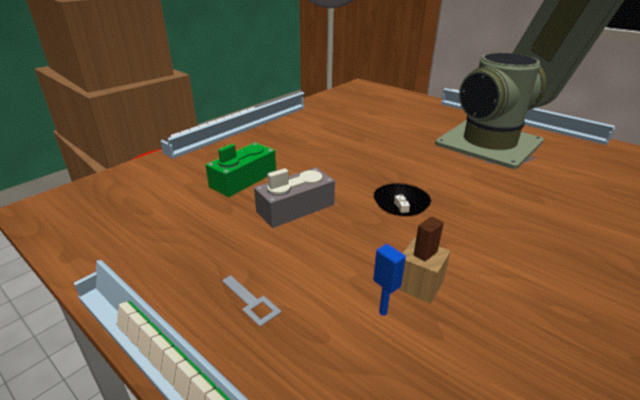

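The top view shows the grey dispenser at (215,353), the stick in its stand at (202,222), the blue decoy at (163,228), the dish at (275,285) and the opener at (126,305). Next I'll zoom in on the dispenser and the stick for exact angles.

```bash
python3 - <<'E'
from h import *
t=cv2.imread("pics/top0.png");s=cv2.imread("pics/scene0.png")
def c(im,r,k,h,w,f): return cv2.resize(im[r:r+h,k:k+w],None,fx=f,fy=f,interpolation=cv2.INTER_CUBIC)
# top: rows175-255, cols 325-385 x5 ; top stick rows150-225, cols 205-250
a=c(t,178,325,75,60,4);b=c(t,178,203,75,50,4)   # 300x240, 300x200
d=c(s,160,245,75,100,4);e=c(s,210,360,75,100,4) # 300x400
m=np.zeros((600,800,3),np.uint8);m[:300,:240]=a;m[:300,240:440]=b;m[300:,:400]=d;m[300:,400:]=e
cv2.imwrite("pics/m1.png",m)
np.set_printoptions(precision=4,suppress=True)
print("grip",tri([196.9,355.6],[178.7,274.7]),"cover",tri([230.5,347.7],[173.7,308.9]))
print("well",tri([227.7,353.9],[178.5,310.8]),"disp",tri([212.9,352.1],[208.3,294.4]))
print("stick",tri([203,221.9],[238.4,428.]),"stand",tri([204.2,228.7],[286.6,419.8]),"blue",tri([162.2,229.9],[267.2,390.5]))
# grey block top corners fit: mask block in top image
hsv=cv2.cvtColor(t,cv2.COLOR_BGR2HSV);roi=np.zeros(t.shape[:2],np.uint8);roi[170:260,325:385]=255
g=((hsv[:,:,1]<60)&(roi>0)).astype(np.uint8)
pts=np.argwhere(g)
P=np.array([at("top",p,.055)[:2] for p in pts],np.float32);print("block",cv2.minAreaRect(P))
w=((t.min(2)>190)&(roi>0)).astype(np.uint8);P=np.array([at("top",p,.062)[:2] for p in np.argwhere(w)],np.float32)
print("white",len(P),cv2.minAreaRect(P))
E
```

```text
grip (array([ 0.5896, -0.1694,  0.0792]), np.float64(0.007355407559084574)) cover (array([ 0.5174, -0.152 ,  0.0662]), np.float64(0.007238057137548203))
well (array([ 0.5182, -0.1592,  0.0547]), np.float64(0.011867154071511366)) disp (array([ 0.5577, -0.1628,  0.0036]), np.float64(0.006409243947657858))
stick (array([0.5749, 0.1211, 0.0865]), np.float64(0.00011959542769421966)) stand (array([0.5823, 0.1247, 0.001 ]), np.float64(0.0018729376413490096)) blue (array([0.6623, 0.1097, 0.085 ]), np.float64(0.008459400746487496))
block ((0.547131359577179, -0.16143415868282318), (0.06485111266374588, 0.14816461503505707), 75.46526336669922)
white 710 ((0.5423398017883301, -0.160787433385849), (0.04289912432432175, 0.1353641152381897), 73.67559051513672)
```

View pics/m1.png

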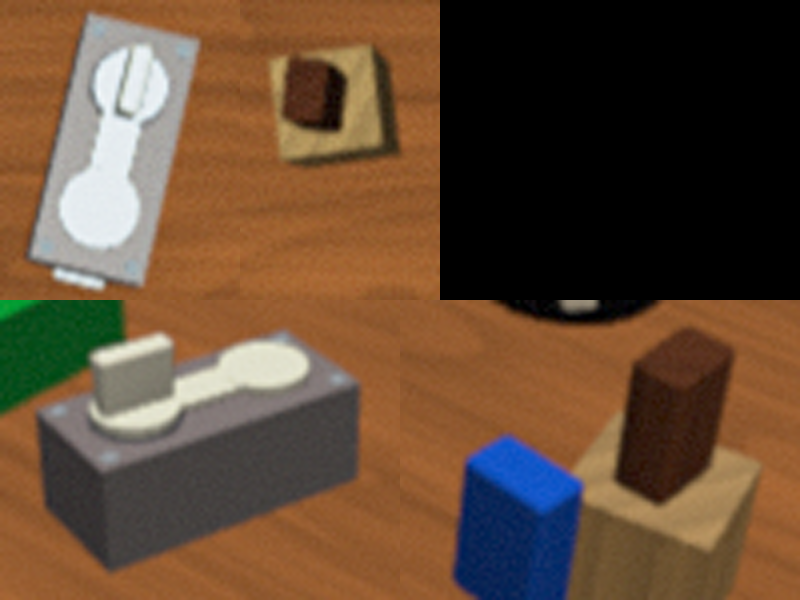

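The montage shows the grey block, the cap's hub at (131,85), its cover at (99,207), and the dark handle's top corners. I'll compute the angles from these corners.

```bash
python3 - <<'E'
from h import *
np.set_printoptions(precision=4,suppress=True)
def pt(x,y): return np.array([178+y/4-.375,325+x/4-.375])
def ps(x,y): return np.array([160+(y-300)/4-.375,245+x/4-.375])
def pk(x,y): return np.array([210+(y-300)/4-.375,360+(x-400)/4-.375])
A=np.array([at("top",pt(*q),.055) for q in[(88,13),(200,40),(143,287),(30,258)]])
B=np.array([at("scene",ps(*q),.055) for q in[(38,410),(110,468),(358,382),(285,333)]])
for M in(A,B):
    print(M.mean(0)[:2],[ (round(np.linalg.norm(v),4),round(np.degrees(np.arctan2(v[1],v[0])),1)) for v in np.diff(np.vstack([M,M[:1]]),axis=0)[:,:2]])
print("hub top",at("top",pt(131,85),.062),"cover",at("top",pt(99,207),.062))
print("cover scene",at("scene",ps(265,365),.062),"bar top mid scene",at("scene",ps(131,350),.092),"bar top ends",at("scene",ps(95,355),.092),at("scene",ps(172,338),.092))
C=np.array([at("scene",pk(*q),.115) for q in[(632,365),(688,328),(733,352),(678,388)]])
print("stick top",C.mean(0),[ (round(np.linalg.norm(v),4),round(np.degrees(np.arctan2(v[1],v[0])),1)) for v in np.diff(np.vstack([C,C[:1]]),axis=0)[:,:2]])
R=np.array([at("scene",pk(*q),.060) for q in[(617,487),(663,502),(711,465)]]);print(np.diff(R,axis=0),R)
E
```

```text
[ 0.5506 -0.1636] [(np.float64(0.0643), np.float64(-104.2)), (np.float64(0.1412), np.float64(165.7)), (np.float64(0.0638), np.float64(75.2)), (np.float64(0.1405), np.float64(-14.1))]
[ 0.5498 -0.1626] [(np.float64(0.0619), np.float64(78.6)), (np.float64(0.1349), np.float64(165.7)), (np.float64(0.0601), np.float64(-103.6)), (np.float64(0.1373), np.float64(-15.0))]
hub top [ 0.585  -0.1722  0.062 ] cover [ 0.5178 -0.1533  0.062 ]
cover scene [ 0.5174 -0.1518  0.062 ] bar top mid scene [ 0.5869 -0.1697  0.092 ] bar top ends [ 0.6007 -0.1783  0.092 ] [ 0.5667 -0.1639  0.092 ]
stick top [0.5802 0.1226 0.115 ] [(np.float64(0.0328), np.float64(173.5)), (np.float64(0.0187), np.float64(81.3)), (np.float64(0.0314), np.float64(-7.8)), (np.float64(0.018), np.float64(-94.4))]
[[-0.0036  0.0163  0.    ]
 [-0.03    0.0031  0.    ]] [[0.5926 0.1126 0.06  ]
 [0.589  0.1289 0.06  ]
 [0.559  0.1321 0.06  ]]
```

Request:
{"name": "step_arm", "arguments": {"steps": [[0.6, -0.61, -0.6, 0.05, 0, 0, 2], [0.6, -0.61, -0.6, 0.05, 0, 0, 2], [0.6, -0.61, -0.6, 0.05, 0, 0, 2], [0.6, -0.61, -0.6, 0.05, 0, 0, 2], [0.6, -0.61, -0.6, 0.05, 0, 0, 2], [0.6, -0.61, -0.6, 0.05, 0, 0, 2], [0.6, -0.61, -0.6, 0.05, 0, 0, 2], [0.6, -0.61, -0.6, 0.05, 0, 0, 2], [0.6, -0.61, -0.6, 0.05, 0, 0, 2], [0.6, -0.61, -0.6, 0.05, 0, 0, 2], [0.6, -0.61, -0.6, 0.05, 0, 0, 2], [0.6, -0.61, -0.6, 0.05, 0, 0, 2]]}}

```text
t: 2.1
eef_pos: [0.4528, 0.044, 0.1716]
tool_rot: [[-0.96, 0.278, 0.001], [0.278, 0.96, 0.0], [-0.001, 0.001, -1.0]]
wrist_force: [1.0, 0.6, -0.9]
finger_gap: 0.601
grip_force: 0.0
```

```bash
cat >> h.py <<'E'
from scipy.spatial.transform import Rotation as Ro
def go(pos,yaw):  # tool-axes shift/turn to TCP pos, tool down, tool y at yaw (deg)
    o=bot.get_obs();R=np.array(o["tool_rot"]);c,s=np.cos(np.radians(yaw)),np.sin(np.radians(yaw))
    T=np.array([[-s,c,0],[c,s,0],[0,0,-1]]).T if 0 else np.c_[[-s,c,0],[c,s,0],[0,0,-1]]
    print("t",round(o["t"],2),"pos",np.round(o["eef_pos"],4),"F",np.round(o["wrist_force"],1),"M",np.round(o["moment"],2),"gap",round(o["finger_gap"],3),"grip",round(o["grip_force"],1),"yaw",np.degrees(np.arctan2(R[1,1],R[0,1])).round(2),"q",np.round(o["qpos"],1))
    print("shift",np.round(R.T@(np.array(pos)-o["eef_pos"]),4),"turn",np.round(Ro.from_matrix(R.T@T).as_rotvec(degrees=True),2))
E
python3 -c "
from h import *
go([.585,-.172,.15],74)"
```

```text
t 2.1 pos [0.4528 0.044  0.1716] F [ 1.   0.6 -0.9] M [ 0.03 -0.01 -0.03] gap 0.601 grip 0.0 yaw 73.84 q [  4.1   9.1 107.6   0.   63.2 -69.8]
shift [-0.1871 -0.1707  0.0217] turn [ 0.04  0.05 -0.16]
```

Request:
{"name": "step_arm", "arguments": {"steps": [[0.6, -0.187, -0.171, 0.022, 0, 0, 0], [0.6, -0.187, -0.171, 0.022, 0, 0, 0], [0.6, -0.187, -0.171, 0.022, 0, 0, 0], [0.6, -0.187, -0.171, 0.022, 0, 0, 0], [0.6, -0.187, -0.171, 0.022, 0, 0, 0], [0.6, -0.187, -0.171, 0.022, 0, 0, 0], [0.6, -0.187, -0.171, 0.022, 0, 0, 0], [0.6, -0.187, -0.171, 0.022, 0, 0, 0], [0.6, -0.187, -0.171, 0.022, 0, 0, 0]]}}

```text
t: 3.0
eef_pos: [0.5834, -0.1689, 0.1498]
tool_rot: [[-0.961, 0.277, -0.0], [0.277, 0.961, 0.0], [0.0, 0.0, -1.0]]
wrist_force: [0.6, 0.2, 1.3]
finger_gap: 0.598
grip_force: 0.0
```

```bash
python3 -c "
from h import *
snap('top','top1');s=snap('scene','scene1')
cv2.imwrite('pics/c1.png',cv2.resize(s[60:240,210:410,::-1],None,fx=3,fy=3,interpolation=cv2.INTER_CUBIC))
go([.585,-.172,.064],74)"
```

```text
t 3.1 pos [ 0.5837 -0.169   0.15  ] F [ 0.1 -0.3  1.1] M [0.05 0.01 0.02] gap 0.598 grip 0.0 yaw 73.95 q [-17.2  23.4  90.2   0.   66.4 -91.2]
shift [-0.002  -0.0026  0.086 ] turn [ 0.01  0.03 -0.05]
```

View pics/c1.png

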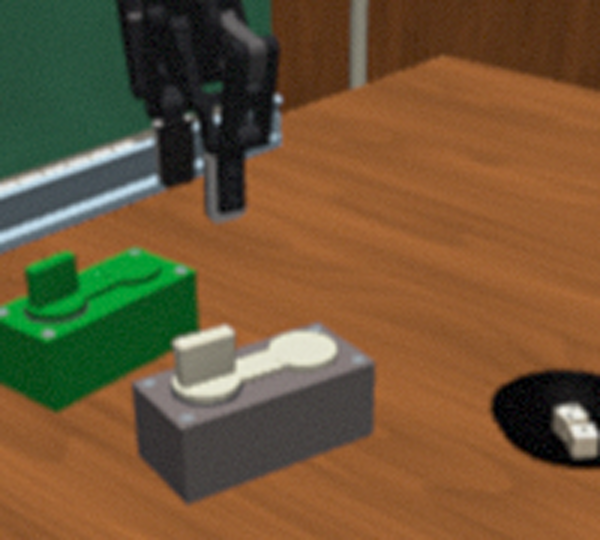

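The gripper hangs open above the grey dispenser's grip bar at about (205,355), with its fingers astride the bar's line. I'll go down and close.

Request:
{"name": "step_arm", "arguments": {"squeeze": 20, "steps": [[0.6, -0.002, -0.0025, 0.03, 0, 0, 0], [0.6, -0.002, -0.0025, 0.055, 0, 0, 0], [0.6, -0.002, -0.0025, 0.07, 0, 0, 0], [0.6, -0.002, -0.0025, 0.08, 0, 0, 0], [0.6, -0.002, -0.0025, 0.083, 0, 0, 0], [0.6, -0.002, -0.0025, 0.083, 0, 0, 0], [0.3, -0.002, -0.0025, 0.083, 0, 0, 0], [0.3, -0.002, -0.0025, 0.083, 0, 0, 0], [0, -0.002, -0.0025, 0.083, 0, 0, 0], [0, -0.002, -0.0025, 0.083, 0, 0, 0], [0, -0.002, -0.0025, 0.083, 0, 0, 0], [0, -0.002, -0.0025, 0.083, 0, 0, 0]]}}

```text
t: 4.3
eef_pos: [0.5858, -0.1734, 0.0671]
tool_rot: [[-0.961, 0.278, 0.001], [0.278, 0.961, -0.0], [-0.002, 0.0, -1.0]]
wrist_force: [-0.2, -0.5, 5.1]
finger_gap: -0.0
grip_force: 2.5
```

```bash
python3 -c "
from h import *
go([.585,-.172,.064],74)"
```

```text
t 4.3 pos [ 0.5858 -0.1734  0.0671] F [-0.2 -0.5  5.1] M [ 0.04  0.05 -0.03] gap -0.0 grip 2.5 yaw 73.86 q [-17.6  28.   95.8   0.   56.2 -91.4]
shift [0.0012 0.0011 0.0031] turn [ 0.    0.09 -0.14]
```

```bash
python3 -c "
from h import *
t=snap('top','top2');s=snap('scene','scene2')
f=lambda a:cv2.resize(a[:,:,::-1],None,fx=4,fy=4,interpolation=cv2.INTER_CUBIC)
cv2.imwrite('pics/c2.png',np.hstack([f(s[130:240,240:340]),f(t[160:270,320:400])]))
print(bot.get_obs())
for c in ('scene',):
  for n in('cap_grip','cap_cover'):print(n,spotter.pinpoint(c,n)[:3])"
```

```text
{'t': 4.4, 'qpos': array([-1.75717519e+01,  2.79701077e+01,  9.57752467e+01,  4.69423881e-03,
        5.61598928e+01, -9.14343201e+01]), 'dq': array([-0.05180645, -0.02415466, -0.07343303, -0.05968301, -0.00928603,
        0.04339437]), 'effort': array([ 1.86700886e-02, -4.37139273e+01, -1.83177012e+01,  1.01531652e-02,
       -6.49802503e-02,  4.71160147e-04]), 'eef_pos': array([ 0.58584655, -0.17343627,  0.06717489]), 'tool_rot': array([[-9.60583789e-01,  2.77986031e-01,  1.59712785e-03],
       [ 2.77985693e-01,  9.60585116e-01, -4.34391029e-04],
       [-1.65493188e-03,  2.67097123e-05, -9.99998630e-01]]), 'wrist_force': array([-0.15471958,  0.33893113,  5.73615338]), 'moment': array([-0.04795909,  0.02440302, -0.01245632]), 'grip_force': 2.7646894652389165, 'finger_gap': -8.91611604849328e-05}
cap_grip [{'pixel': [151.7, 227.8], 'score': 0.83}]
cap_cover [{'pixel': [172.1, 307.2], 'score': 0.72}, {'pixel': [148.5, 254.8], 'score': 0.68}, {'pixel': [238.3, 428.1], 'score': 0.26}]
```

View pics/c2.png

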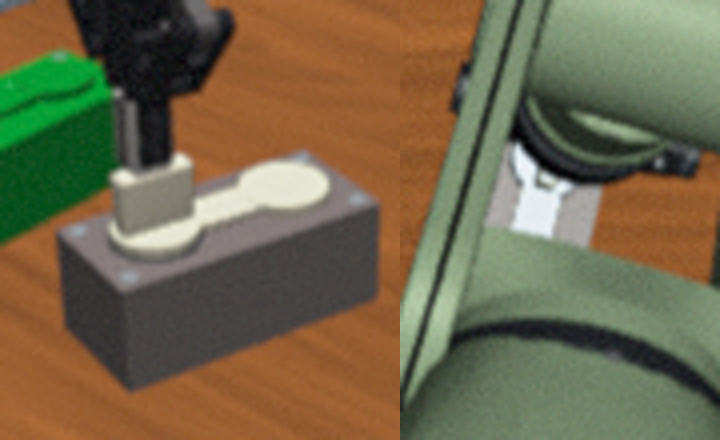

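```bash
python3 - <<'E'
from h import *
o=bot.get_obs();R=np.array(o["tool_rot"]);p=np.array(o["eef_pos"])
# black finger visible outline in crop ; project tip points of pads ±11mm in x, ±14 in y
for dz in(0,-.025):
  for d in[(0,0),(.011,0),(-.011,0),(0,.014),(0,-.014)]:
    q=proj("scene",p+R@np.array([d[0],d[1],dz]));print(dz,d,np.round((q-[130,240])*4)[::-1])
b=np.array([.5842,-.172,0])
for y in(-16,):
  u=np.array([np.cos(np.radians(y)),np.sin(np.radians(y)),0]);v=np.array([-u[1],u[0],0])
  for z in(.092,.062):
    for s,t in((1,1),(1,-1),(-1,-1),(-1,1)):
      q=proj("scene",b+u*.019*s+v*.006*t+[0,0,z]);print("bar",z,s,t,np.round((q-[130,240])*4)[::-1])
E
```

```text
0 (0, 0) [148. 213.]
0 (0.011, 0) [169. 207.]
0 (-0.011, 0) [126. 220.]
0 (0, 0.014) [163. 226.]
0 (0, -0.014) [133. 200.]
-0.025 (0, 0) [145. 165.]
-0.025 (0.011, 0) [167. 158.]
-0.025 (-0.011, 0) [123. 171.]
-0.025 (0, 0.014) [160. 178.]
-0.025 (0, -0.014) [131. 152.]
bar 0.092 1 1 [118. 181.]
bar 0.092 1 -1 [106. 170.]
bar 0.092 -1 -1 [181. 149.]
bar 0.092 -1 1 [194. 159.]
bar 0.062 1 1 [122. 240.]
bar 0.062 1 -1 [110. 228.]
bar 0.062 -1 -1 [183. 206.]
bar 0.062 -1 1 [196. 217.]
```

```bash
python3 - <<'E'
from h import *
p=np.array([.5837,-.169,.15]);v=np.array([.277,.961,0]);u=np.array([-.961,.277,0])
for z in(0,.006,.013):
  for s in(-.0255,0,.0255): print(z,s,np.round((proj("scene",p+v*s+[0,0,z])-[60,210])*3)[::-1], np.round((proj("scene",p+v*(s*1.5)+[0,0,z])-[60,210])*3)[::-1])
E
python3 - <<'E'
import cv2,numpy as np
a=cv2.imread('pics/scene1.png');b=cv2.imread('pics/scene2.png')
f=lambda a:cv2.resize(a,None,fx=6,fy=6,interpolation=cv2.INTER_CUBIC)
cv2.imwrite('pics/c3.png',np.hstack([f(a[90:185,245:308]),f(b[110:205,245:308])]))
E
```

```text
0 -0.0255 [182. 230.] [172. 222.]
0 0 [202. 245.] [202. 245.]
0 0.0255 [224. 261.] [236. 270.]
0.006 -0.0255 [181. 220.] [171. 213.]
0.006 0 [202. 235.] [202. 235.]
0.006 0.0255 [224. 251.] [235. 260.]
0.013 -0.0255 [180. 209.] [170. 202.]
0.013 0 [201. 224.] [201. 224.]
0.013 0.0255 [223. 240.] [235. 248.]
```

View pics/c3.png

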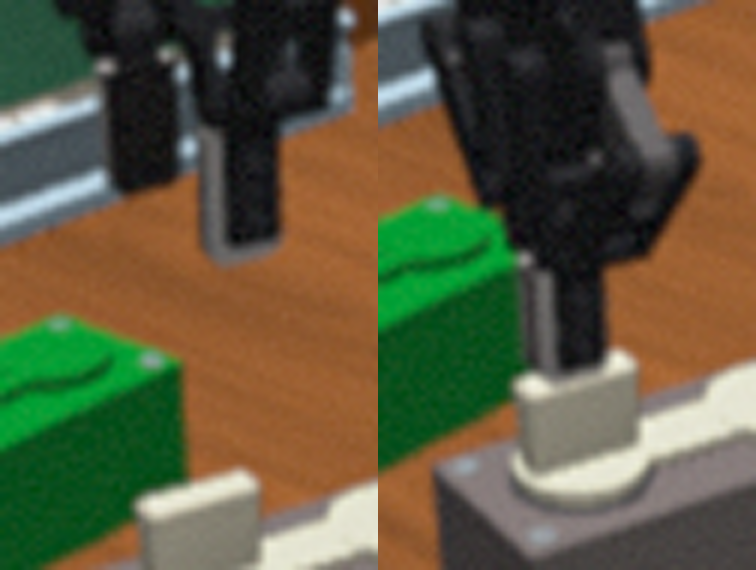

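In this crop the shut fingertips rest on top of the bar, at about (560,370). Both views put the real tips roughly 20–25 mm higher than the reported TCP. I'll rise, open, and go down again in small steps while watching the force.

Request:
{"name": "step_arm", "arguments": {"steps": [[0, 0, 0, -0.01, 0, 0, 0], [0, 0, 0, -0.03, 0, 0, 0], [0.5, 0, 0, -0.03, 0, 0, 0], [0.5, 0, 0, -0.03, 0, 0, 0], [0.5, 0, 0, -0.03, 0, 0, 0], [0.5, 0, 0, -0.03, 0, 0, 0]]}}

```text
t: 5.1
eef_pos: [0.5846, -0.173, 0.0954]
tool_rot: [[-0.961, 0.278, -0.002], [0.278, 0.961, 0.001], [0.002, 0.0, -1.0]]
wrist_force: [0.5, 0.6, -0.4]
finger_gap: 0.501
grip_force: 0.0
```

```bash
python3 - <<'E'
from h import *
go([.585,-.172,.06],74)
s=snap('scene','scene3')
def f(a): return cv2.resize(a,None,fx=6,fy=6,interpolation=cv2.INTER_CUBIC)
im=f(np.ascontiguousarray(s[90:190,240:310,::-1]))
o=bot.get_obs();R=np.array(o["tool_rot"]);p=np.array(o["eef_pos"])
for d in[(0,.021,0),(0,-.021,0),(.011,.021,0),(-.011,.021,0),(.011,.021,-.02),(-.011,.021,-.02),(.011,-.021,-.02),(-.011,-.021,-.02)]:
    q=(proj("scene",p+R@np.array(d))-[90,240])*6;cv2.circle(im,(int(q[1]),int(q[0])),3,(0,0,255) if d[2]==0 else (255,255,0),-1)
cv2.imwrite('pics/c4.png',im)
E
```

```text
t 5.1 pos [ 0.5846 -0.173   0.0954] F [ 0.5  0.6 -0.4] M [ 0.02 -0.02 -0.03] gap 0.501 grip 0.0 yaw 73.86 q [-17.6  26.4  93.9   0.   59.8 -91.4]
shift [-0.0002  0.0011  0.0354] turn [ 0.01 -0.11 -0.14]
```

View pics/c4.png

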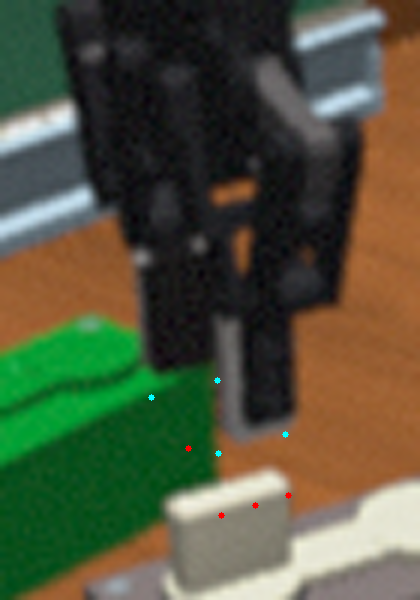

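The near fingertip ends at (260,430), about 25 mm above where the reported TCP projects. So I'll treat the tips as about 25 mm behind the TCP.

Request:
{"name": "step_arm", "arguments": {"squeeze": 20, "steps": [[0.5, 0, 0.001, 0.02, 0, 0, 0], [0.5, 0, 0.001, 0.03, 0, 0, 0], [0.5, 0, 0.001, 0.04, 0, 0, 0], [0.5, 0, 0.001, 0.048, 0, 0, 0], [0.5, 0, 0.001, 0.048, 0, 0, 0], [0.3, 0, 0.001, 0.048, 0, 0, 0], [0.2, 0, 0.001, 0.048, 0, 0, 0], [0, 0, 0.001, 0.048, 0, 0, 0], [0, 0, 0.001, 0.048, 0, 0, 0], [0, 0, 0.001, 0.048, 0, 0, 0]]}}

```text
t: 6.15
eef_pos: [0.5858, -0.173, 0.0491]
tool_rot: [[-0.961, 0.278, 0.001], [0.278, 0.961, -0.001], [-0.001, -0.001, -1.0]]
wrist_force: [-0.3, -4.5, 3.4]
finger_gap: 0.134
grip_force: 24.0
```

```bash
python3 -c "
from h import *
go([.585,-.172,.046],-5)"
```

```text
t 6.15 pos [ 0.5858 -0.173   0.0491] F [-0.3 -4.5  3.4] M [-0.57  0.21  0.09] gap 0.134 grip 24.0 yaw 73.88 q [-17.5  29.1  96.9  -0.1  54.  -91.3]
shift [0.0011 0.0008 0.0031] turn [1.000e-02 1.000e-01 7.888e+01]
```

Request:
{"name": "step_arm", "arguments": {"steps": [[0, 0, -0.001, 0, 0, 0, 5], [0, 0, -0.001, 0, 0, 0, 12], [0, 0, -0.001, 0, 0, 0, 19], [0, 0, -0.001, 0, 0, 0, 26], [0, 0, -0.001, 0, 0, 0, 33], [0, 0, -0.001, 0, 0, 0, 40], [0, 0, -0.001, 0, 0, 0, 47], [0, 0, -0.001, 0, 0, 0, 54], [0, 0, -0.001, 0, 0, 0, 60], [0, 0, -0.001, 0, 0, 0, 66], [0, 0, -0.001, 0, 0, 0, 70], [0, 0, -0.001, 0, 0, 0, 70]]}}

```text
t: 7.35
eef_pos: [0.5835, -0.175, 0.0491]
tool_rot: [[-0.067, 0.998, -0.003], [0.998, 0.067, -0.003], [-0.002, -0.003, -1.0]]
wrist_force: [-6.4, -7.0, 5.9]
finger_gap: 0.129
grip_force: 24.4
```

```bash
python3 -c "
from h import *
go([.585,-.172,.046],-2)"
```

```text
t 7.35 pos [ 0.5835 -0.175   0.0491] F [-6.4 -7.   5.9] M [-1.25  1.   -0.02] gap 0.129 grip 24.4 yaw 3.84 q [-17.7  29.   97.   -0.2  54.1 -21.4]
shift [0.0029 0.0017 0.0031] turn [-0.18  0.15  5.84]
```

Request:
{"name": "step_arm", "arguments": {"steps": [[0, -0.001, -0.001, 0, 0, 0, 2], [0, -0.001, -0.001, 0, 0, 0, 4], [0, -0.001, -0.001, 0, 0, 0, 6], [0, -0.001, -0.001, 0, 0, 0, 8], [0, -0.001, -0.001, 0, 0, 0, 8]]}}

```text
t: 7.85
eef_pos: [0.5832, -0.175, 0.0491]
tool_rot: [[0.07, 0.998, -0.002], [0.998, -0.07, -0.002], [-0.002, -0.002, -1.0]]
wrist_force: [-5.0, -3.9, 6.0]
finger_gap: 0.134
grip_force: 33.0
```

```bash
python3 -c "
from h import *
go([.585,-.172,.046],-5)
snap('scene')
for n in('cap_grip','cap_cover','well_mouth','stack_spot'):print(n,[(r['score'],r['pixel'],at('scene',r['pixel'],dict(cap_grip=.081,cap_cover=.062,well_mouth=.055,stack_spot=.049)[n])[:2]) for r in spotter.pinpoint('scene',n)[:3]])"
```

```text
t 7.85 pos [ 0.5832 -0.175   0.0491] F [-5.  -3.9  6. ] M [-0.61  0.7   0.66] gap 0.134 grip 33.0 yaw -4.01 q [-17.7  29.   97.   -0.1  54.1 -13.6]
shift [0.0032 0.0016 0.0031] turn [-0.11  0.1   0.99]
cap_grip [(0.64, [152.2, 228.9], array([ 0.57952022, -0.31649814])), (0.59, [178.1, 276.5], array([ 0.58973198, -0.16969455]))]
cap_cover [(0.86, [146.9, 253.3], array([ 0.50447402, -0.33025555])), (0.72, [196.2, 303.7], array([ 0.58013404, -0.11271498]))]
well_mouth [(0.69, [175.5, 308.9], array([ 0.50948769, -0.16402122])), (0.69, [150.3, 255.0], array([ 0.50391103, -0.32617931]))]
stack_spot [(0.63, [182.3, 309.6], array([ 0.520457  , -0.15238515])), (0.29, [181.2, 311.1], array([ 0.51539945, -0.15304425]))]
```

The moment jumped to 0.66 N m and the yaw is at the expected angle, so the cap is on its stop. I'll release and rise.

Request:
{"name": "step_arm", "arguments": {"steps": [[0.5, 0, 0, 0, 0, 0, -2], [0.5, 0, 0, 0, 0, 0, -2], [0.5, 0, 0, 0, 0, 0, -2], [0.5, 0, 0, 0, 0, 0, -2], [0.5, 0, 0, -0.04, 0, 0, -2], [0.5, 0, 0, -0.09, 0, 0, -2], [0.5, 0.05, 0, -0.13, 0, 0, -2], [0.5, 0.1, 0, -0.13, 0, 0, -8], [0.5, 0.15, 0, -0.13, 0, 0, -16], [0.5, 0.2, 0, -0.13, 0, 0, -24], [0.5, 0.25, 0, -0.13, 0, 0, -32], [0.5, 0.28, 0, -0.13, 0, 0, -40]]}}

```text
t: 9.3
eef_pos: [0.6043, 0.1078, 0.1785]
tool_rot: [[-0.591, 0.807, 0.0], [0.807, 0.591, 0.001], [0.001, 0.001, -1.0]]
wrist_force: [0.9, -0.3, 0.2]
finger_gap: 0.498
grip_force: 0.0
```

```bash
python3 - <<'E'
from h import *
np.set_printoptions(precision=4,suppress=True)
go([.578,.122,.12],83)
t=snap('top','top4');s=snap('scene','scene4')
for c in('top','scene'):
  for n,z in dict(cap_cover=.062,well_mouth=.055,stack_spot=.049,stick_center=.0875).items():print(c,n,[(round(r['score'],2),np.round(r['pixel'],1),at(c,r['pixel'],z)[:2]) for r in spotter.pinpoint(c,n)[:3]])
f=lambda a:cv2.resize(a[:,:,::-1],None,fx=5,fy=5,interpolation=cv2.INTER_CUBIC)
cv2.imwrite('pics/c5.png',np.hstack([f(s[140:240,245:350]),f(t[170:270,330:380])]))
E
```

```text
t 9.3 pos [0.6043 0.1078 0.1785] F [ 0.9 -0.3  0.2] M [ 0.03  0.   -0.03] gap 0.498 grip 0.0 yaw 36.22 q [  9.   22.8  86.9   0.   70.3 -27.2]
shift [ 0.027  -0.0129  0.0585] turn [  0.05  -0.01 -46.78]
top cap_cover [(0.78, array([197.7, 327.6]), array([ 0.5881, -0.1064])), (0.6, array([227. , 427.3]), array([ 0.5217, -0.3242]))]
top well_mouth [(0.62, array([225.9, 353.1]), array([ 0.5258, -0.1622])), (0.57, array([229.9, 428.6]), array([ 0.5157, -0.3286])), (0.47, array([200.2, 325. ]), array([ 0.5835, -0.1008]))]
top stack_spot [(0.69, array([231.4, 350.9]), array([ 0.514 , -0.1577]))]
top stick_center [(0.69, array([203.9, 227.8]), array([0.5728, 0.1083])), (0.59, array([271.4, 282.3]), array([ 0.4292, -0.0086])), (0.58, array([164.3, 227.2]), array([0.6592, 0.1112]))]
scene cap_cover [(0.82, array([147.4, 252.7]), array([ 0.507 , -0.3293])), (0.78, array([198.4, 305.3]), array([ 0.5836, -0.1058]))]
scene well_mouth [(0.93, array([178.3, 311.2]), array([ 0.5147, -0.1534])), (0.88, array([151.2, 251.5]), array([ 0.5119, -0.3285])), (0.59, array([297. , 241.7]), array([ 0.8042, -0.0149]))]
scene stack_spot [(0.47, array([178.1, 309. ]), array([ 0.5091, -0.1641]))]
scene stick_center [(0.97, array([237. , 426.2]), array([0.575 , 0.1181])), (0.8, array([265.7, 388.3]), array([0.6619, 0.1109]))]
```

View pics/c5.png

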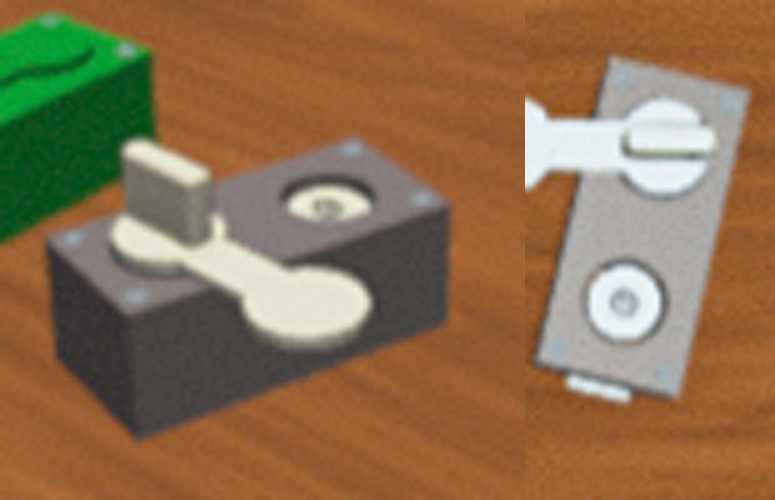

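The cap is fully swung aside and the well is open. The ringed dot is at (329,207) in the scene crop and (624,301) in the top crop. Next is the stick.

Request:
{"name": "step_arm", "arguments": {"steps": [[0.5, 0.027, -0.017, 0.03, 0, 0, -8], [0.5, 0.027, -0.017, 0.04, 0, 0, -16], [0.5, 0.027, -0.017, 0.05, 0, 0, -24], [0.5, 0.027, -0.017, 0.058, 0, 0, -32], [0.5, 0.027, -0.017, 0.058, 0, 0, -40], [0.5, 0.027, -0.017, 0.058, 0, 0, -46.8], [0.5, 0.027, -0.017, 0.058, 0, 0, -46.8], [0.5, 0.027, -0.017, 0.058, 0, 0, -46.8]]}}

```text
t: 10.6
eef_pos: [0.5751, 0.1163, 0.1205]
tool_rot: [[-0.991, 0.131, 0.0], [0.131, 0.991, 0.0], [-0.0, 0.0, -1.0]]
wrist_force: [0.5, 0.2, 0.6]
finger_gap: 0.501
grip_force: 0.0
```

```bash
python3 - <<'E'
from h import *
np.set_printoptions(precision=4,suppress=True)
go([.577,.119,.047],83)
print("dot",at('top',[229.8,349.4],.049),at('scene',[181,310.4],.049),tri([229.8,349.4],[181,310.4]))
s=snap('scene','scene5')
cv2.imwrite('pics/c6.png',cv2.resize(s[160:310,360:470,::-1],None,fx=4,fy=4,interpolation=cv2.INTER_CUBIC))
E
```

```text
t 10.6 pos [0.5751 0.1163 0.1205] F [0.5 0.2 0.6] M [-0.04  0.01 -0.03] gap 0.501 grip 0.0 yaw 82.46 q [ 10.3  23.1  95.4   0.   61.5 -72.1]
shift [-0.0015  0.0029  0.0735] turn [ 0.01  0.01 -0.54]
dot [ 0.5176 -0.1544  0.049 ] [ 0.5157 -0.1546  0.049 ] (array([ 0.5172, -0.1539,  0.05  ]), np.float64(0.001044259234442262))
```

View pics/c6.png

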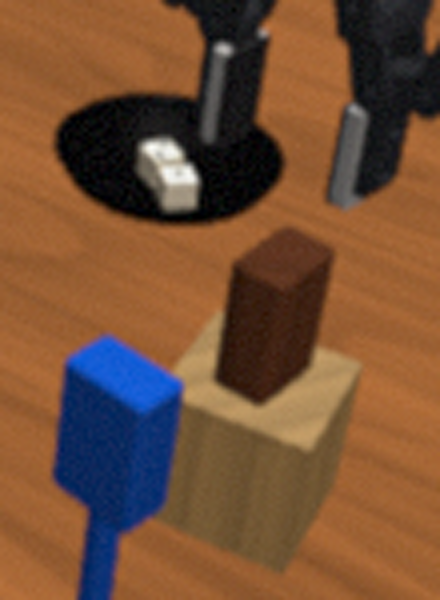

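The fingers hang astride the dark handle at (283,258), with their midpoint directly above it. I'll go down, grip, and check.

Request:
{"name": "step_arm", "arguments": {"squeeze": 40, "steps": [[0.5, -0.0015, 0.002, 0.02, 0, 0, 0], [0.5, -0.0015, 0.002, 0.04, 0, 0, 0], [0.5, -0.0015, 0.002, 0.055, 0, 0, 0], [0.5, -0.0015, 0.002, 0.067, 0, 0, 0], [0.5, -0.0015, 0.002, 0.0725, 0, 0, 0], [0.5, -0.0015, 0.002, 0.0725, 0, 0, 0], [0.3, -0.0015, 0.002, 0.0725, 0, 0, 0], [0.25, -0.0015, 0.002, 0.0725, 0, 0, 0], [0.1, -0.0015, 0.002, 0.0725, 0, 0, 0], [0, -0.0015, 0.002, 0.0725, 0, 0, 0], [0, -0.0015, 0.002, 0.0725, 0, 0, 0]]}}

```text
t: 11.75
eef_pos: [0.5775, 0.119, 0.0487]
tool_rot: [[-0.992, 0.128, 0.002], [0.128, 0.992, 0.001], [-0.002, 0.001, -1.0]]
wrist_force: [0.5, 1.3, 4.1]
finger_gap: 0.252
grip_force: 40.3
```

```bash
python3 -c "
from h import *
go([.517,-.154,.17],83)"
```

```text
t 11.75 pos [0.5775 0.119  0.0487] F [0.5 1.3 4.1] M [ 0.29 -0.04  0.01] gap 0.252 grip 40.3 yaw 82.65 q [ 10.5  27.5 100.    0.   52.5 -72.1]
shift [ 0.0248 -0.2784 -0.1216] turn [ 0.06  0.11 -0.35]
```

Request:
{"name": "step_arm", "arguments": {"steps": [[0, 0, 0, -0.015, 0, 0, 0], [0, 0, 0, -0.035, 0, 0, 0], [0, 0, 0, -0.06, 0, 0, 0], [0, 0, 0, -0.09, 0, 0, 0], [0, 0, 0, -0.12, 0, 0, 0], [0, 0.005, -0.03, -0.12, 0, 0, 0], [0, 0.009, -0.07, -0.12, 0, 0, 0], [0, 0.012, -0.11, -0.12, 0, 0, 0], [0, 0.016, -0.15, -0.12, 0, 0, 0], [0, 0.019, -0.19, -0.12, 0, 0, 0], [0, 0.022, -0.23, -0.12, 0, 0, 0], [0, 0.025, -0.26, -0.12, 0, 0, 0]]}}

```text
t: 12.95
eef_pos: [0.5174, -0.1382, 0.1676]
tool_rot: [[-0.992, 0.129, -0.001], [0.129, 0.992, -0.001], [0.001, -0.001, -1.0]]
wrist_force: [-0.5, 0.3, 0.4]
finger_gap: 0.254
grip_force: 40.4
```

Request:
{"name": "step_arm", "arguments": {"steps": [[0, 0, -0.012, 0, 0, 0, 0], [0, 0, -0.0185, 0.01, 0, 0, 0], [0, 0, -0.0185, 0.03, 0, 0, 0], [0, 0, -0.0185, 0.045, 0, 0, 0], [0, 0, -0.0185, 0.045, 0, 0, 0], [0, 0, -0.0185, 0.045, 0, 0, 0]]}}

```text
t: 13.55
eef_pos: [0.5164, -0.1535, 0.1225]
tool_rot: [[-0.992, 0.127, -0.001], [0.127, 0.992, 0.001], [0.001, 0.0, -1.0]]
wrist_force: [0.1, -0.2, -0.0]
finger_gap: 0.253
grip_force: 40.4
```

```bash
python3 - <<'E'
from h import *
np.set_printoptions(precision=4,suppress=True)
go([.517,-.154,.119],83)
s=snap('scene','scene6');t=snap('top','top6')
for c in('scene','top'):
  for n in('stick_tip','stick_center','stack_spot'):print(c,n,[(round(r['score'],2),np.round(r['pixel'],1)) for r in spotter.pinpoint(c,n)[:3]])
o=bot.get_obs();P=np.array(o['eef_pos']);print("tip nominal",proj('scene',P+[0,0,-.0437]),proj('top',P+[0,0,-.0437]))
f=lambda a:cv2.resize(a[:,:,::-1],None,fx=6,fy=6,interpolation=cv2.INTER_CUBIC)
cv2.imwrite('pics/c7.png',np.hstack([f(s[115:210,265:345]),f(t[195:290,335:385])]))
E
```

```text
t 13.55 pos [ 0.5164 -0.1535  0.1225] F [ 0.1 -0.2 -0. ] M [ 0.   -0.02 -0.03] gap 0.253 grip 40.4 yaw 82.72 q [ -17.8   19.   101.6    0.    59.4 -100.5]
shift [-0.0006 -0.0005  0.0035] turn [ 0.03 -0.05 -0.28]
scene stick_tip [(0.95, array([165.7, 312.3])), (0.64, array([312.3, 383.8]))]
scene stick_center [(0.78, array([123.7, 311. ])), (0.67, array([267.5, 389.2]))]
scene stack_spot [(0.58, array([181.3, 309.9]))]
top stick_tip [(0.56, array([174.8, 233.5])), (0.49, array([126.8, 304.8]))]
top stick_center [(0.63, array([160.2, 227.6]))]
top stack_spot []
tip nominal [167.1089 310.1811] [229.4548 350.5789]
```

View pics/c7.png

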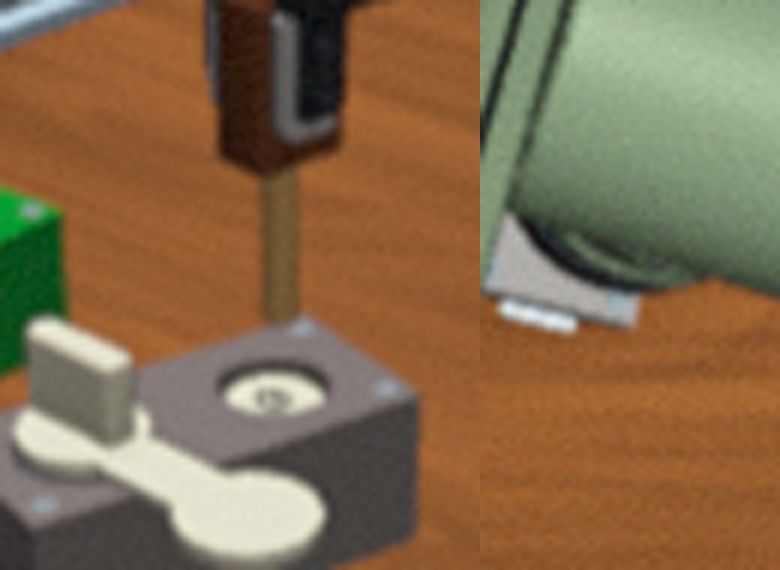

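The rod end is above the well at about (280,318) in the crop, slightly right of the dot at (273,399). I'll work out the small correction.

```bash
python3 - <<'E'
from h import *
np.set_printoptions(precision=4,suppress=True)
# rod axis in picture: rod is tan against wood -> use crop profile columns rows 150..165
s=cv2.imread('pics/scene6.png').astype(float)
up=cv2.resize(s[140:176,300:324],None,fx=1,fy=1)
for r in range(146,172,2): print(r,s[r,303:320,2].astype(int),s[r,306:318,0].astype(int))
z=.0788
for px in([167.8,311.3],[166.9,311.3],[165.7,312.3]): print(px,at('scene',px,z))
d=at('scene',[181.2,310.2],.049);print("dot",d, "dot above at tip z px",proj('scene',[.5167,-.1542,z]))
R=np.array(bot.get_obs()['tool_rot']);print(R.round(3))
E
```

```text
146 [147 148 145 151 143 113 100 105 114 114 110 118 146 154 155 156 159] [48 48 40 49 48 51 51 50 50 48 49 48]
148 [146 147 142 146 135 115  99 103 115 121 111 117 140 146 145 141 146] [49 43 43 45 47 51 57 46 47 46 49 50]
150 [147 152 152 155 148 123  99 103 116 116 111 119 143 154 146 150 143] [54 49 43 46 48 54 52 51 49 48 49 44]
152 [149 148 145 147 143 123 100 108 115 113 111 122 150 156 152 151 155] [47 48 47 43 50 54 50 52 51 55 52 49]
154 [157 158 158 154 149 126 101 104 114 117 112 116 145 150 148 148 147] [47 49 42 45 45 53 56 52 40 53 50 50]
156 [152 156 156 154 153 130  98 107 116 116 113 119 146 149 148 148 147] [49 51 46 39 48 55 55 50 46 47 47 47]
158 [155 158 158 158 153 125 103 104 118 115 108 121 151 157 156 159 153] [53 53 39 45 45 55 54 50 48 50 52 49]
160 [150 151 151 154 149 129 102 107 114 119 108 117 149 158 154 155 155] [47 49 45 45 45 51 52 50 46 48 50 52]
162 [151 150 151 152 149 128 101 103 114 118 108 120 150 160 156 154 155] [46 51 43 43 44 51 52 48 49 46 51 51]
164 [146 148 149 149 147 126 100 105 114 114 108 117 147 152 151 155 155] [50 51 47 41 48 45 53 50 47 45 48 48]
166 [150 153 150 149 143 123 102 106 112 112 110 116 147 156 151 153 151] [44 45 39 44 48 49 49 49 42 59 61 49]
168 [152 153 154 155 150 143 119 108 116 117 119 127 142 144 141 150 152] [ 47  44  50  55  55  65  66  86 111 136 129  98]
170 [147 149 150 145 140 139 134 131 129 134 138 145 148 140 136 134 137] [ 90  99 107 118 120 116 123 137 152 158 148 132]
[167.8, 311.3] [ 0.5161 -0.1519  0.0788]
[166.9, 311.3] [ 0.5134 -0.1543  0.0788]
[165.7, 312.3] [ 0.5085 -0.1561  0.0788]
dot [ 0.5166 -0.1543  0.049 ] dot above at tip z px [167.5335 310.1706]
[[-0.992  0.128  0.001]
 [ 0.128  0.992 -0.   ]
 [-0.001 -0.    -1.   ]]
```

Request:
{"name": "step_arm", "arguments": {"steps": [[0, -0.002, -0.001, 0.008, 0, 0, 0], [0, -0.002, -0.001, 0.016, 0, 0, 0], [0, -0.002, -0.001, 0.022, 0, 0, 0], [0, -0.002, -0.001, 0.025, 0, 0, 0], [0, -0.002, -0.001, 0.027, 0, 0, 0], [0, -0.002, -0.001, 0.027, 0, 0, 0], [0, -0.002, -0.001, 0.027, 0, 0, 0]]}}

```text
t: 14.65
eef_pos: [0.5184, -0.1556, 0.096]
tool_rot: [[-0.992, 0.128, 0.0], [0.128, 0.992, -0.0], [-0.0, 0.0, -1.0]]
wrist_force: [-0.1, 1.9, -0.8]
finger_gap: 0.254
grip_force: 40.4
```

```bash
python3 - <<'E'
from h import *
np.set_printoptions(precision=4,suppress=True)
go([.517,-.154,.119],83)
s=snap('scene','scene7')
print(spotter.pinpoint('scene','stick_tip')[:1],spotter.pinpoint('scene','stack_spot')[:1])
cv2.imwrite('pics/c8.png',cv2.resize(s[140:210,275:345,::-1],None,fx=8,fy=8,interpolation=cv2.INTER_CUBIC))
E
```

```text
t 14.65 pos [ 0.5184 -0.1556  0.096 ] F [-0.1  1.9 -0.8] M [-0.01 -0.    0.03] gap 0.254 grip 40.4 yaw 82.66 q [ -17.9   20.7  103.3    0.    55.9 -100.6]
shift [ 0.0016  0.0014 -0.023 ] turn [ 0.    0.02 -0.34]
[{'pixel': [312.7, 383.9], 'score': 0.64}] [{'pixel': [199.3, 305.2], 'score': 0.39}]
```

View pics/c8.png

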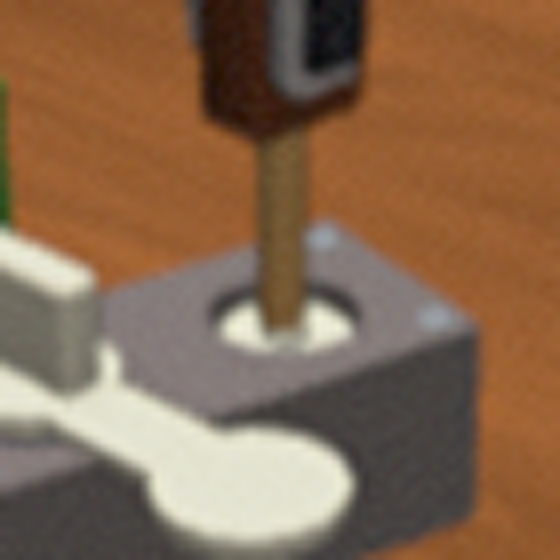

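The rod end is over the middle of the counter at (282,335), with the ring's front edge just visible at (290,343). I'll lower it gently to find contact.

Request:
{"name": "step_arm", "arguments": {"steps": [[0, 0, 0, 0.001, 0, 0, 0], [0, 0, 0, 0.002, 0, 0, 0], [0, 0, 0, 0.002, 0, 0, 0], [0, 0, 0, 0.002, 0, 0, 0]]}}

```text
t: 15.2
eef_pos: [0.5181, -0.1556, 0.0938]
tool_rot: [[-0.992, 0.128, -0.0], [0.128, 0.992, 0.0], [0.0, 0.0, -1.0]]
wrist_force: [0.3, 0.6, -0.8]
finger_gap: 0.254
grip_force: 40.4
```

Request:
{"name": "step_arm", "arguments": {"steps": [[0, 0, 0, 0.001, 0, 0, 0], [0, 0, 0, 0.0015, 0, 0, 0], [0, 0, 0, 0.0015, 0, 0, 0], [0, 0, 0, 0.0015, 0, 0, 0]]}}

```text
t: 15.6
eef_pos: [0.5183, -0.1556, 0.0925]
tool_rot: [[-0.992, 0.128, 0.0], [0.128, 0.992, -0.0], [-0.0, 0.0, -1.0]]
wrist_force: [-0.1, 0.5, 1.2]
finger_gap: 0.253
grip_force: 40.6
```

Request:
{"name": "step_arm", "arguments": {"steps": [[0, 0, 0, 0.001, 0, 0, 0], [0, 0, 0, 0.0015, 0, 0, 0], [0, 0, 0, 0.0015, 0, 0, 0], [0, 0, 0, 0.0015, 0, 0, 0]]}}

```text
t: 16.0
eef_pos: [0.5183, -0.1556, 0.0909]
tool_rot: [[-0.992, 0.128, 0.0], [0.128, 0.992, 0.0], [-0.0, 0.0, -1.0]]
wrist_force: [0.2, 0.5, 1.2]
finger_gap: 0.251
grip_force: 40.7
```

```bash
python3 - <<'E'
from h import *
np.set_printoptions(precision=4,suppress=True,linewidth=150)
a=sum(snap('scene').astype(float) for _ in range(4))/4
print(a[174:189,302:320,2].astype(int))
z=.0473
for P in([.5169,-.1544,z],):
    c=np.array([proj('scene',np.array(P)+.006*np.array([np.cos(k),np.sin(k),0])) for k in np.linspace(0,6.28,60)])
    print("expected rod rim rows",c[:,0].min(),c[:,0].max(),"cols",c[:,1].min(),c[:,1].max(),proj('scene',P))
    c=np.array([proj('scene',np.array(P)+.0165*np.array([np.cos(k),np.sin(k),0])) for k in np.linspace(0,6.28,60)]);print("counter",c.min(0),c.max(0))
go([0.518,-.155,.083],83)
E
```

```text
[[122 123 120 119 103  66  46  49  53  50  60  84 109 117 119 122 122 123]
 [119 114 109 100  85  57  45  49  53  52  55  67  84  92  99 110 119 121]
 [101  88  83  70  63  47  43  51  54  51  48  53  62  63  68  81  99 117]
 [ 77  62  60  62  66  53  46  48  52  50  49  60  69  61  52  55  72  99]
 [ 55  58  76 100 105  83  53  47  52  51  63  99 119 101  77  57  51  79]
 [ 65  94 134 161 160 119  62  47  50  50  81 141 176 167 140 102  60  71]
 [104 154 191 207 195 129  65  47  49  48  82 153 205 210 197 160 105  86]
 [136 188 210 214 197 131  64  46  47  50  72 146 207 216 211 187 142 113]
 [133 164 185 194 187 135  76  55  52  51  71 133 192 198 187 172 145 123]
 [122 127 139 153 160 135 102  85  77  77  94 129 162 158 144 132 126 123]
 [121 120 121 124 129 124 121 116 107 109 115 122 129 127 123 121 121 122]
 [122 121 120 120 120 122 123 124 120 121 124 122 122 121 121 122 119 111]
 [121 122 123 122 122 122 123 122 122 123 125 123 121 119 113 110 100  89]
 [122 122 121 122 122 122 122 124 122 122 120 113 109 102  89  79  72  66]
 [123 123 124 122 122 123 122 119 115 112 101  87  79  72  66  62  63  64]]
expected rod rim rows 180.47177492746823 183.59483486631908 cols 306.9405601915339 313.16914713445584 [182.0229 310.0565]
counter [177.8043 301.488 ] [186.3951 318.6161]
t 16.2 pos [ 0.5182 -0.1556  0.0909] F [ 0.  -0.   1.5] M [ 0.05 -0.03 -0.03] gap 0.248 grip 40.7 yaw 82.66 q [ -17.9   21.1  103.7    0.    55.2 -100.6]
shift [0.0003 0.0005 0.0079] turn [ 0.01  0.01 -0.34]
```

```bash
python3 - <<'E'
from h import *
np.set_printoptions(precision=4,suppress=True,linewidth=150)
for f,z,P,r0,c0 in(('scene7',.0523,[.5169,-.1544],177,306),('scene6',.0788,[.5151,-.1527],163,307)):
    s=cv2.imread(f'pics/{f}.png').astype(int);print(s[r0:r0+10,c0:c0+10,0])
    c=np.array([proj('scene',np.array(P+[z])+.006*np.array([np.cos(k),np.sin(k),0])) for k in np.linspace(0,6.28,60)]);print("expected bottom row",c[:,0].max(),"cols",c[:,1].min(),c[:,1].max())
E
```

```text
[[ 93  60  45  51  54  50  56  91 108  90]
 [148  90  43  49  49  47  75 131 174 156]
 [190 119  51  45  49  52  90 157 206 204]
 [201 143  69  58  65  72 109 164 207 216]
 [206 166 109 107 115 113 130 161 204 213]
 [201 187 153 149 145 141 149 168 198 194]
 [169 172 168 151 136 141 151 172 168 155]
 [131 133 133 128 132 132 130 135 127 127]
 [119 118 122 122 123 122 123 122 121 122]
 [118 121 121 125 124 120 121 121 122 116]]
expected bottom row 181.32810361704065 cols 306.9243185544905 313.1742277171982
[[ 46  47  44  48  57  54  50  48  51  52]
 [ 51  47  41  48  45  53  50  47  45  48]
 [ 48  40  48  48  54  49  51  43  47  49]
 [ 45  39  44  48  49  49  49  42  59  61]
 [ 49  41  44  47  51  54  52  69  91  87]
 [ 44  50  55  55  65  66  86 111 136 129]
 [ 68  75  89  91  93 102 123 152 164 154]
 [ 99 107 118 120 116 123 137 152 158 148]
 [123 122 122 124 123 121 128 129 130 124]
 [123 120 125 122 120 119 122 121 120 123]]
expected bottom row 168.99472369482018 cols 308.1463681961645 314.5097054286839
```

The rod end agrees with the dot to about 1 mm. I'll press down slowly.

Request:
{"name": "step_arm", "arguments": {"steps": [[0, 0, 0, 0.001, 0, 0, 0], [0, 0, 0, 0.002, 0, 0, 0], [0, 0, 0, 0.003, 0, 0, 0], [0, 0, 0, 0.004, 0, 0, 0], [0, 0, 0, 0.005, 0, 0, 0], [0, 0, 0, 0.006, 0, 0, 0], [0, 0, 0, 0.007, 0, 0, 0], [0, 0, 0, 0.008, 0, 0, 0], [0, 0, 0, 0.008, 0, 0, 0], [0, 0, 0, 0.008, 0, 0, 0], [0, 0, 0, 0.008, 0, 0, 0]]}}

```text
t: 17.3
eef_pos: [0.5183, -0.1556, 0.083]
tool_rot: [[-0.992, 0.128, 0.0], [0.128, 0.992, -0.0], [-0.0, 0.0, -1.0]]
wrist_force: [-0.3, 0.1, 4.2]
finger_gap: 0.251
grip_force: 41.0
```

```bash
python3 - <<'E'
from h import *
go([0.518,-.155,.0827],83)
fs=[]
for _ in range(6): fs.append(bot.get_obs()['wrist_force']); im=snap('scene')
print(np.mean(fs,0))
print([(round(r['score'],2),np.round(r['pixel'],1)) for r in spotter.pinpoint('scene','stick_center')[:3]])
a=im.astype(int);print(a[145:160,308:313,0].mean(1).astype(int))
o=bot.get_obs();P=np.array(o['eef_pos']);print("handle centre expected",proj('scene',P+[0,0,.0388]))
E
```

```text
t 17.3 pos [ 0.5183 -0.1556  0.083 ] F [-0.3  0.1  4.2] M [ 0.07 -0.01  0.08] gap 0.251 grip 41.0 yaw 82.66 q [ -17.9   21.6  104.3    0.    54.2 -100.6]
shift [0.0004 0.0006 0.0003] turn [ 0.    0.02 -0.34]
[ 0.21877336 -0.37324178  4.08384912]
[(0.9, array([144.2, 306.5])), (0.57, array([267.9, 388. ]))]
[79 78 78 78 78 77 78 77 79 79 79 81 80 69 59]
handle centre expected [146.78826915 308.98197312]
```

The force is about 4.7 N above baseline and the travel about 9.5 mm, which matches the 1 cm target. The stick is upright and held, so I'll hand in.

```bash
python3 -c "
from plant import workorder
print(workorder.sign_off())"
```

```text
the job is handed in; nothing more can be done
None
```

The job is handed in: the cap is turned to its stop, and the gripper is holding the stick upright on the dot, pressing the stack down about 9–10 mm at roughly 5 N. On the first try the fingers closed too high and lightly touched the top of the cap's grip bar, and I viewed 11 pictures instead of the allowed 10.

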